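Return the inspected flanged bushes to their caddy

ROBOT

A 6-joint arm with a two-finger parallel gripper is mounted at the origin on the work surface. World frame = base frame: x ahead of the robot, y to its left, z up, the work surface at z = 0. Lengths are in m, angles in degrees, forces in N, time in s.
With the tool pointing down it reaches from about 0.325 to 0.875 m from the base axis. Payload 4.4 kg.
Tool frame: the origin (TCP) lies at the very end of the fingers, on their centre line; the grasp point (between the pads) lies 19 mm behind it (env.hold_point_z is the distance from the TCP to the grasp point, in m); z points along the fingers, y is the direction in which the jaws open and shut (so a half turn about z gives the same grasp; the last joint's range is limited). The gripper opens to 85 mm and grips with 20 to 120 N. Pads are 22 mm wide; open, the fingers measure 114 mm over their backs; the gripper's body (76 mm by 85 mm) begins 54 mm behind the grasp point. The pads swing forward as they close: fully open they stand 13 mm farther back than shut.
Start: joints at [64.486, 11.837, 88.321, -0, 79.842, -8.623], TCP at [0.167, 0.55, 0.231] pointing down, gripper open.
Joint ranges: [-156.59, 156.59], [-49.26, 127.26], [12.9, 141.05], [-63.56, 243.56], [4.71, 150.69], [-161.64, 161.64]. Speed limits (degrees/s): [159.86, 159.86, 180, 180, 180, 180].

INTERFACE

Orientations are given as a 3x3 rotation matrix whose columns are the frame's x, y, z axes.
In Python, from plant import sensors, optics, ticket, env gives the robot as it stands.
- The arm moves only by the shell command python3 -m jog 'ROWS' [FORCE]. ROWS is JSON, a list of rows, each a list of 3 entries, a list of its own where there are three numbers: the shift along the tool's x, y, z in mm, then the turn, a rotation vector about the tool's x, y, z in rad, then the gripper command: -1 is shut, 1 is fully open, values between are in proportion. In form: [[[x, y, z], [rx, ry, rz], fingers], ...]. A call has 1 to 10 rows; each row shifts and turns the pose as measured when the row begins, along the tool's axes as they then stand; what a row does not reach is not made up. A row lasts 1/10 s, in which the tool goes at most 50 mm and 8.59 degrees, less where a joint would pass 70% of its speed; a pose out of reach is approached as far as the arm can. A call with a gripper value outside its range is refused whole. The fingers move at their own pace and stop on an object; FORCE is the grip in N (left out, the last holds). Time passes only in rows, so rows that do not move let the fingers close. It gives the time, the measured TCP pose, the force and the opening at its end, in the units of the state.
- sensors.state(): the state, without advancing time (a new reading comes with each control period).
- optics.grab_frame(name): name is "side" or "top" or "wrist"; returns a dict with "color" (384x512x3 uint8, blue, green, red), "fx", "fy", "cx", "cy" (pixels), "D" ([k1, k2, p1, p2, k3] as OpenCV has them; the pictures are not rectified), "rvec" (rotation vector, rad) and "tvec" (3), from world to camera coordinates, as OpenCV has them. Camera axes: x right, y down, z forward; pixel columns grow to the right and rows downward; lengths in m; the calibration is good to about 2 mm. A picture is of the moment at which its call begins. There is no depth.
- ticket.close_job(): hands the job in, once; it reports no verdict.
Trained networks look in the newest picture that a camera, given by its name, has taken for a name from the list of things; names that differ only in an ending like _2 or _b are one class to them, and where a whole thing is asked for, a point or a joint stands for the part that bears it (a point fixed in the world has none). Each returns a list of dicts, best first, with "confidence" (0 to 1); they miss things now and then, are a little off and sometimes report something else, mostly with a low value. They report only what shows in the picture. A call takes as long as a camera call. They do not tell look-alikes from the thing itself.
- optics.find_in(camera, target): "position" ([x, y, z] in m, in the coordinates of the camera as it stood for that picture, good to about 4 mm: the middle of the surface that is visible of it).
The state is a dict: "clock": time; "joints": joint angles; "qvel": joint speeds; "joint_torque": joint torques, N m; "eef_pos": TCP position; "ee_rot": TCP orientation; "contact_force": force on the tool from outside, world axes, zero at the start; "wrist_torque": the same for the moment, N m; "finger_gap": opening from 0.0 (shut) to 1.0 (fully open).
Only numpy, scipy, OpenCV 4.12 (cv2) and the standard library are available. Lean on these libraries where they do the work, as an engineer would, in place of code of your own. Each camera call takes 0.05 s, during which the arm holds its last target.

TASK

The three round-flanged steel bushes have passed inspection: stand them upright in the blue three-compartment caddy, one to a compartment in order of size, with the largest next to the caddy's pull tab, the middle one in the centre and the smallest at the far end. Set each down gently rather than dropping it, and leave the two plain sleeves and the square-flanged bush where they stand.

Things in the scene. Friction and masses are not known exactly. Their poses are not given: they have to be found in the camera images.
- caddy: Low blue caddy, fixed, any yaw; three open compartments in a row. Outside 240 (x) by 82 (y) mm; walls and dividers 3 mm thick, 16 mm high from the bench; floor 4 mm above the bench. Compartments 76 by 76 mm inside, centres at x = +79, 0, -79 mm, y = 0. Round-ended pull tab, 40 mm wide, 10 to 16 mm above the bench, juts 34 mm out of the +x end. Origin: centre of underside, z up.
- bush_large: The large round-flanged bush: bare steel, a round flange 60 mm across and 6 mm thick at the bottom, above it a cylindrical barrel 42 mm across up to 52 mm total height, bore in its top; about 450 g; loose, standing upright on the bench at every start. Origin: centre of its underside; z up along its axis, yaw has no meaning.
- bush_medium: The medium round-flanged bush: bare steel, a round flange 48 mm across and 6 mm thick at the bottom, above it a cylindrical barrel 32 mm across up to 42 mm total height, bore in its top; about 230 g; loose, standing upright on the bench at every start. Origin: centre of its underside; z up along its axis, yaw has no meaning.
- bush_small: The small round-flanged bush: bare steel, a round flange 36 mm across and 6 mm thick at the bottom, above it a cylindrical barrel 22 mm across up to 32 mm total height, bore in its top; about 90 g; loose, standing upright on the bench at every start. Origin: centre of its underside; z up along its axis, yaw has no meaning.
- sleeve_wide: Wide plain sleeve, a look-alike to leave alone: bare steel cylinder without flange, 42 mm across, 46 mm high, bore in its top; about 320 g; loose, standing upright on the bench at every start. Origin: centre of its underside; z up along its axis.
- sleeve_narrow: Narrow plain sleeve, a look-alike to leave alone: bare steel cylinder without flange, 30 mm across, 38 mm high, bore in its top; about 130 g; loose, standing upright on the bench at every start. Origin: centre of its underside; z up along its axis.
- square_bush: Square-flanged bush, a look-alike to leave alone: bare steel, a square flange 48 by 48 mm and 6 mm thick at the bottom, a 32 mm barrel up to 42 mm total height, bore in its top; about 250 g; loose, standing upright on the bench at every start. Origin: centre of its underside; z up along its axis, x and y along the flange's sides.
Things that resemble listed ones, but are neither listed nor needed, are in the scene too. Leave any yellow look-alike of the bush_large alone.

How it is judged (in metres and radians):
At the end, for the whole second after the job is handed in: Large, medium and small round-flanged bushes stand upright (0.1 rad) on the compartment floors at caddy x = +79, 0, -79 mm, each within 22 mm of the centre in x and y, released and at rest; the sleeves and square-flanged bush stand upright, at rest, within 30 mm of their starts (x of bush_large in the frame of caddy between 0.057 and 0.101 m and y of bush_large in the frame of caddy between -0.022 and 0.022 m and z of bush_large in the frame of caddy between 0.001 and 0.007 m and angle between each of bush_large, bush_medium, bush_small, sleeve_wide, sleeve_narrow, square_bush's own z axis and vertical below 0.1 rad and linear speed of each of bush_large, bush_medium, bush_small, sleeve_wide, sleeve_narrow, square_bush below 0.02 m/s and angular speed of each of bush_large, bush_medium, bush_small below 0.3 rad/s and contact force between each of bush_large, bush_medium, bush_small and the fingers below 0.1 N and x of bush_medium in the frame of caddy between -0.022 and 0.022 m and y of bush_medium in the frame of caddy between -0.022 and 0.022 m and z of bush_medium in the frame of caddy between 0.001 and 0.007 m and x of bush_small in the frame of caddy between -0.101 and -0.057 m and y of bush_small in the frame of caddy between -0.022 and 0.022 m and z of bush_small in the frame of caddy between 0.001 and 0.007 m and distance of each of sleeve_wide, sleeve_narrow, square_bush from where it was at the start of the episode below 0.03 m); the robot touches nothing.
It fails at once if a round-flanged bush falls freely through more than about 25 mm ((linear speed of bush_large above 0.7 m/s and contact force between bush_large and the arm below 0.05 N and contact force between bush_large and the fingers below 0.05 N) or (linear speed of bush_medium above 0.7 m/s and contact force between bush_medium and the arm below 0.05 N and contact force between bush_medium and the fingers below 0.05 N) or (linear speed of bush_small above 0.7 m/s and contact force between bush_small and the arm below 0.05 N and contact force between bush_small and the fingers below 0.05 N)).
It fails at once if a sleeve or the square-flanged bush is moved by more than 30 mm (distance of any of sleeve_wide, sleeve_narrow, square_bush from where it was at the start of the episode above 0.03 m).
It also fails if it takes over 80 s, if anything falls off the work surface, if the arm or the gripper's body presses on something with over 40 N, if the wrist force passes 120 N, or if a joint passes its speed limit or range.

## Working session

There is one attempt and no reset: what is moved stays moved. The work goes in short steps, Python scripts to look and compute and a shell command to move; the robot and the scene stay as the last step left them, time stands still between calls to the robot, and variables do not carry over. Pictures are saved under pics/ and viewed, and the job is handed in when it is done.

```bash
ls; mkdir -p pics; python3 - <<'E'
from plant import sensors, optics, ticket, env
import cv2
print(sensors.state(), env.hold_point_z)
for n in ("side","top","wrist"):
    f=optics.grab_frame(n); cv2.imwrite(f"pics/{n}0.png",f["color"])
    print(n,f["fx"],f["fy"],f["cx"],f["cy"],f["D"],f["rvec"],f["tvec"])
E
```

```text
pics
{'clock': 0.0, 'joints': array([ 6.44860079e+01,  1.18830836e+01,  8.84069133e+01, -3.35627375e-03,
        7.98412282e+01, -8.62079155e+00]), 'qvel': array([-0.01043409, -0.08331165, -0.01288656, -0.02720734,  0.05729083,
        0.06157572]), 'joint_torque': array([ 1.11515939e-03, -3.83035612e+01, -2.91597766e+01, -2.70150741e-05,
        1.03434143e-02,  1.83496930e-06]), 'eef_pos': array([0.1667589 , 0.54948006, 0.23011981]), 'ee_rot': array([[-9.56850963e-01,  2.90577633e-01, -9.34470926e-04],
       [ 2.90578994e-01,  9.56848720e-01, -2.09179296e-03],
       [ 2.86319064e-04, -2.27307173e-03, -9.99997376e-01]]), 'contact_force': array([-0.15036533,  1.04824231, -0.77412488]), 'wrist_torque': array([-0.0039867 , -0.00451895, -0.02769112]), 'finger_gap': 0.9998817330801595} 0.0187
side 362.37463131694926 362.37463131694926 255.4481996284206 196.39793860041542 [-0.00536104  0.          0.          0.          0.        ] [ 2.10103804 -0.51309466  0.27728411] [-0.42994053  0.16281549  0.81476732]
top 392.4894873827206 392.4894873827206 257.60640041876263 191.76885925257173 [-0.04235855  0.          0.          0.          0.        ] [ 2.11309447 -2.1722741   0.1247267 ] [0.03845235 0.48806278 0.921819  ]
wrist 345.52421000044995 345.52421000044995 254.14876235536357 187.97578735198817 [-0.09523501  0.          0.          0.          0.        ] [-2.34245415 -1.735267   -0.23291848] [-0.57357234 -0.03453022  0.37925038]
```

View pics/side0.png

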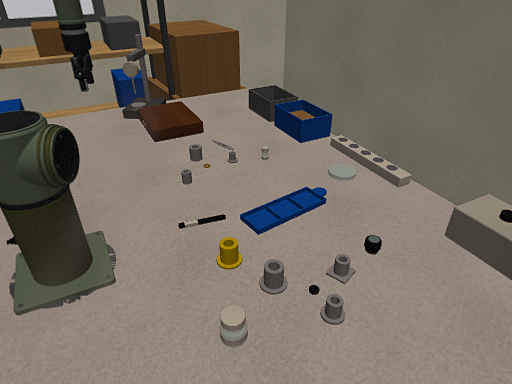

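View pics/top0.png

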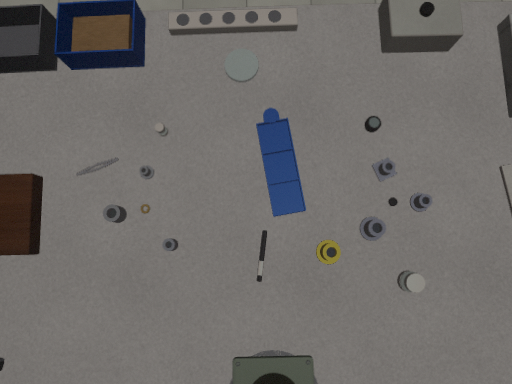

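View pics/wrist0.png

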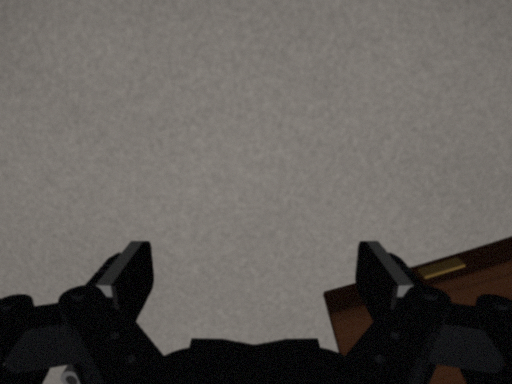

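The top view shows:
- Grey bush at (373,229), the candidate for large, with a yellow look-alike at (328,252).
- Round-flanged bush at (421,202), the candidate for medium, with a square-flanged one at (386,169).
- Small candidate at (146,172), with cylinders at (115,213) and (170,244).
- Caddy around (280,165), with its tab at (271,116).

Next I'll measure and enlarge these.

```bash
cat > h.py <<'E'
import numpy as np, cv2
from plant import sensors, optics
def K(f): return np.array([[f["fx"],0,f["cx"]],[0,f["fy"],f["cy"]],[0,0,1.]])
def RT(f): return cv2.Rodrigues(np.array(f["rvec"],float))[0], np.array(f["tvec"],float).ravel()
def ray(f,px):
    u=cv2.undistortPoints(np.array([[px]],float),K(f),np.array(f["D"],float))[0,0]
    R,t=RT(f); return -R.T@t, R.T@np.array([u[0],u[1],1.])
def onz(f,px,z):
    o,d=ray(f,px); return o+d*(z-o[2])/d[2]
def proj(f,P):
    return cv2.projectPoints(np.array(P,float).reshape(-1,1,3),np.array(f["rvec"],float),np.array(f["tvec"],float),K(f),np.array(f["D"],float))[0].reshape(-1,2)
def tri(fa,pa,fb,pb):
    o1,d1=ray(fa,pa);o2,d2=ray(fb,pb)
    s=np.linalg.lstsq(np.stack([d1,-d2],1),o2-o1,rcond=None)[0]
    a,b=o1+s[0]*d1,o2+s[1]*d2
    return (a+b)/2,np.linalg.norm(a-b)
def toW(f,p):
    R,t=RT(f); return R.T@(np.array(p)-t)
E
python3 - <<'E'
from h import *
F={n:optics.grab_frame(n) for n in("top","side")}
np.set_printoptions(precision=4,suppress=True)
for t in ("caddy","bush_large","bush_medium","bush_small","sleeve_wide","sleeve_narrow","square_bush"):
  for n in F:
    for d in optics.find_in(n,t)[:4]:
        w=toW(F[n],d["position"]); print(t,n,round(d["confidence"],2),w,proj(F[n],w)[0].round())
def crop(n,x0,y0,x1,y1,s):
    return cv2.resize(F[n]["color"][y0:y1,x0:x1],None,fx=s,fy=s,interpolation=cv2.INTER_CUBIC)
cv2.imwrite("pics/c1.png",crop("top",310,100,440,230+40,4.5)[:600])
cv2.imwrite("pics/c2.png",crop("top",95,110,205,260,4))
cv2.imwrite("pics/c3.png",crop("side",210,230,370,330,5))
cv2.imwrite("pics/c4.png",crop("side",170,130,280,190,7))
cv2.imwrite("pics/c5.png",crop("top",240,95,320,225,4.5))
E
```

```text
caddy top 0.67 [ 0.5634 -0.0328  0.0061] [280. 163.]
caddy top 0.64 [0.5505 0.3018 0.0079] [148. 172.]
caddy side 0.75 [ 0.5533 -0.0294  0.0042] [282. 209.]
caddy side 0.53 [0.4448 0.3583 0.029 ] [197. 153.]
bush_large side 0.97 [ 0.3365 -0.1602  0.0324] [230. 254.]
bush_large side 0.66 [ 0.3874 -0.2666  0.0279] [273. 279.]
bush_medium top 0.57 [ 0.4537 -0.3672  0.0186] [417. 202.]
bush_medium side 0.96 [ 0.4473 -0.3847  0.0201] [331. 312.]
bush_small top 0.65 [0.5517 0.3017 0.0079] [148. 172.]
bush_small side 0.59 [ 0.3869 -0.2668  0.0282] [273. 279.]
bush_small side 0.45 [0.5487 0.296  0.0161] [232. 158.]
sleeve_wide top 0.67 [0.4447 0.3727 0.0421] [115. 213.]
sleeve_wide side 0.7 [0.4453 0.3591 0.0303] [197. 153.]
sleeve_narrow top 0.6 [0.365  0.2447 0.0382] [167. 245.]
square_bush top 0.57 [ 0.5409 -0.2883  0.0086] [382. 169.]
square_bush side 0.82 [ 0.5322 -0.3052  0.0225] [340. 270.]
```

View pics/c1.png

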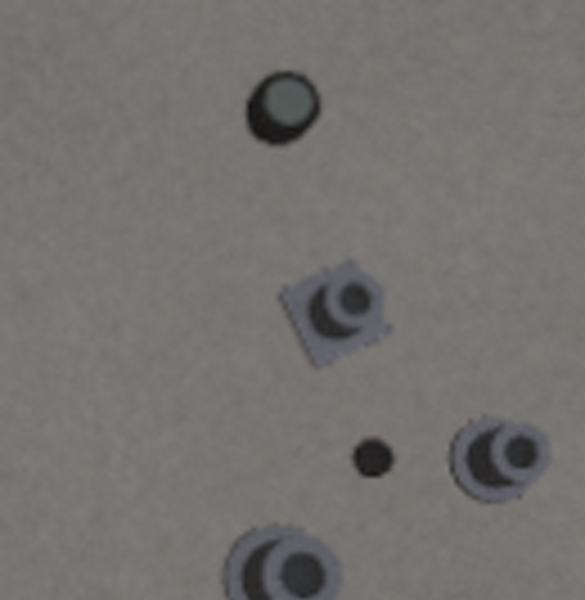

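View pics/c2.png

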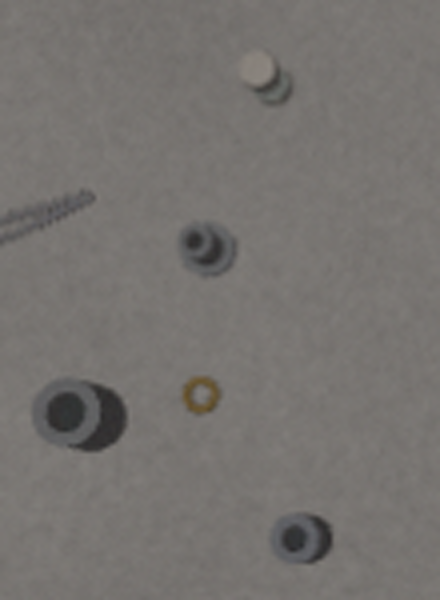

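View pics/c3.png

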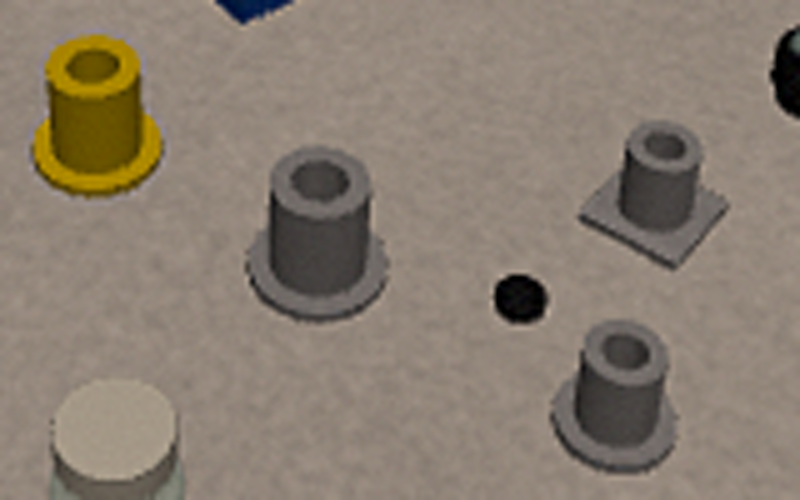

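View pics/c4.png

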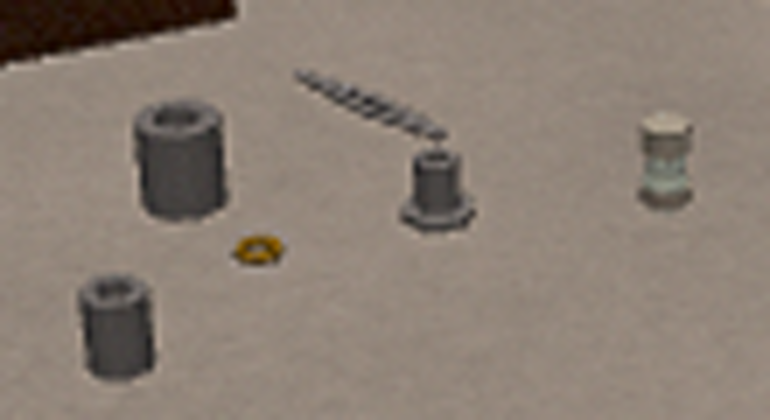

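View pics/c5.png

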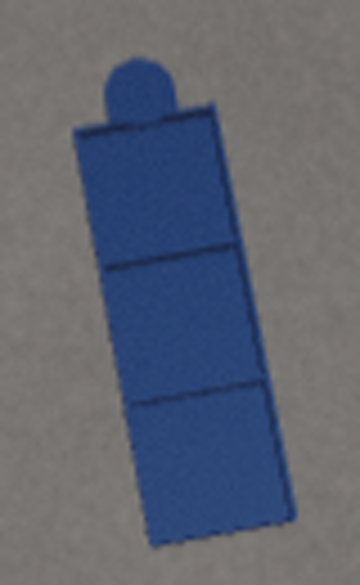

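Large: top (377,228) / side (274,266), a grey round flange; the yellow one is excluded. Medium: (425,200) / (335,300), a round flange, whereas (386,169) is square. Small: (143,170) / (232,152), the only flanged one of that group. The crops confirm all three. Now I'll triangulate the rim tops and the caddy.

```bash
cat > m.py <<'E'
from h import *
from scipy.optimize import least_squares
np.set_printoptions(precision=4,suppress=True)
F={n:optics.grab_frame(n) for n in("top","side")}
P={"large":((376.9,227.8),(273.6,266)),"medium":((425.2,200.1),(334.6,300.2)),"small":((143.4,169.9),(231.9,152.1))}
S={}
for k,(a,b) in P.items():
    p,e=tri(F["top"],a,F["side"],b); S[k]=p; print(k,p,"gap",e)
# caddy: blue outline corners, top view + side
def blue(n,box):
    im=F[n]["color"].astype(int); m=((im[...,0]>im[...,2]+40)).astype(np.uint8)
    k=np.zeros_like(m); x0,y0,x1,y1=box; k[y0:y1,x0:x1]=m[y0:y1,x0:x1]; return k
masks={"top":blue("top",(245,95,320,225)),"side":blue("side",(230,180,335,240))}
def model(v):
    x,y,z,th=v; c,s=np.cos(th),np.sin(th)
    q=[]
    for X,Y in((.12,.041),(.12,-.041),(-.12,-.041),(-.12,.041)):
        for Z in (0,.016): q.append([X,Y,Z])
    for a in np.linspace(-np.pi/2,np.pi/2,13):
        q.append([.134+.02*np.cos(a),.02*np.sin(a),.016]); q.append([.134+.02*np.cos(a),.02*np.sin(a),.010])
    q=np.array(q); R=np.array([[c,-s,0],[s,c,0],[0,0,1]])
    return q@R.T+[x,y,z]
def sil(n,v):
    p=proj(F[n],model(v)); m=np.zeros((384*4,512*4),np.uint8)
    for idx in (list(range(8)),):
        cv2.fillConvexPoly(m,np.round((cv2.convexHull(p[idx].astype(np.float32))+.5)*4-.5).astype(int),255)
    for z in (0,1): # tab incl joint to body
        c,s=np.cos(v[3]),np.sin(v[3]); 
        base=np.array([[.118,.02,.016-.006*z],[.118,-.02,.016-.006*z]])@np.array([[c,-s,0],[s,c,0],[0,0,1]]).T+v[:3]
        h=cv2.convexHull(np.vstack([p[8+z::2],proj(F[n],base)]).astype(np.float32))
        cv2.fillConvexPoly(m,np.round((h+.5)*4-.5).astype(int),255)
    return cv2.resize(m,(512,384),interpolation=cv2.INTER_AREA)/255.
from scipy.optimize import minimize
def cost(u,ns=("top","side")):
    v=[u[0]/100,u[1]/100,u[2]/100,u[3]/10]
    return sum(np.sum((sil(n,v)-masks[n])**2) for n in ns)
def fit(ns):
    r=minimize(cost,[56,-3,0,1.5],args=(ns,),method="Nelder-Mead",options=dict(initial_simplex=[[56,-3,0,1.5],[57,-3,0,1.5],[56,-2,0,1.5],[56,-3,.7,1.5],[56,-3,0,2.2]],xatol=1e-3,fatol=.1,maxiter=500))
    return r.x/[100,100,100,10],r.fun
if __name__=="__main__":
    print(masks["top"].sum(),masks["side"].sum())
    for ns in (("top","side"),):
        print(ns,fit(ns))
E
python3 m.py
```

```text
large [ 0.3937 -0.2543  0.0511] gap 0.0019194205389754591
medium [ 0.4567 -0.3781  0.0405] gap 0.0014555845763980107
small [0.5526 0.3069 0.0308] gap 0.0007884222023561142
3228 1946
('top', 'side') (array([ 0.5562, -0.0332, -0.0005,  0.1522]), np.float64(101.01762399077279))
```

All three checks agree with the text: rim heights 51, 41 and 31 mm against 52, 42 and 32, and the caddy fit at z ≈ 0. I'll align the jaws across the caddy and fetch the small bush first.

```bash
cat > go.py <<'E'
import sys,numpy as np
from h import *
np.set_printoptions(precision=3,suppress=True)
def D(x,y,z,yaw=0.1522):
    s=sensors.state(); R=s["ee_rot"]; p=s["eef_pos"]
    c,q=np.cos(yaw),np.sin(yaw)
    T=np.array([[-c,-q,0],[-q,c,0],[0,0,-1.]])
    print("t",round(s["clock"],2),"pos",p,"gap",round(s["finger_gap"]*85,1),"F",s["contact_force"])
    print("shift mm",R.T@(np.array([x,y,z])-p)*1000,"in target axes",T.T@(np.array([x,y,z])-p)*1000,"rot",cv2.Rodrigues(R.T@T)[0].ravel(),"j6",s["joints"][5])
if __name__=="__main__": D(*map(float,sys.argv[1:4]))
E
python3 go.py 0.5526 0.3069 0.12
```

```text
t 1.05 pos [0.167 0.55  0.231] gap 85.2 F [-0.259 -0.088  0.741]
shift mm [-439.593 -120.799  111.281] in target axes [-344.188 -298.946  111.283] rot [ 0.     0.    -0.447] j6 -8.622084093079215
```

```bash
python3 -m jog '[[[0,0,0],[0,0,-0.14],0.3],[[0,0,0],[0,0,-0.14],0.3],[[0,0,0],[0,0,-0.14],0.3],[[0,0,0],[0,0,0],0.3]]' 40; python3 go.py 0.5526 0.3069 0.12
```

```text
clock: 1.45
eef_pos: [0.1671, 0.5502, 0.2313]
ee_rot: [[-0.99, -0.14, 0.0], [-0.14, 0.99, 0.0], [-0.0, 0.0, -1.0]]
contact_force: [0.1, -0.5, 0.2]
finger_gap: 0.65
t 1.45 pos [0.167 0.55  0.231] gap 55.3 F [ 0.09  -0.496  0.185]
shift mm [-347.658 -294.867  111.309] in target axes [-344.174 -298.925  111.315] rot [ 0.     0.    -0.012] j6 -33.562907839390085
```

```bash
python3 -m jog '[[[-35,-30,0],[0,0,-0.012],0.3],[[-35,-30,0],[0,0,0],0.3],[[-35,-30,0],[0,0,0],0.3],[[-35,-30,10],[0,0,0],0.3],[[-35,-30,10],[0,0,0],0.3],[[-35,-30,10],[0,0,0],0.3],[[-35,-30,10],[0,0,0],0.3],[[-35,-30,10],[0,0,0],0.3],[[-35,-30,10],[0,0,0],0.3],[[-30,-27,10],[0,0,0],0.3]]'; python3 go.py 0.5526 0.3069 0.12
python3 - <<'E'
from h import *
f=optics.grab_frame("wrist"); cv2.imwrite("pics/w1.png",f["color"])
print(proj(f,[.5526,.3069,.032]),proj(f,[.5526,.3069,.0]))
E
```

```text
clock: 2.45
eef_pos: [0.5617, 0.3023, 0.1625]
ee_rot: [[-0.991, -0.131, 0.006], [-0.131, 0.991, 0.009], [-0.008, 0.008, -1.0]]
contact_force: [0.3, 0.2, 0.5]
finger_gap: 0.652
t 2.45 pos [0.562 0.302 0.163] gap 55.4 F [0.346 0.154 0.455]
shift mm [ 8.771  5.36  42.501] in target axes [ 8.329  5.893 42.519] rot [ 0.008  0.008 -0.021] j6 -77.30825524525898
[[260.3671578  166.40157486]] [[259.43178557 158.80062314]]
```

View pics/w1.png

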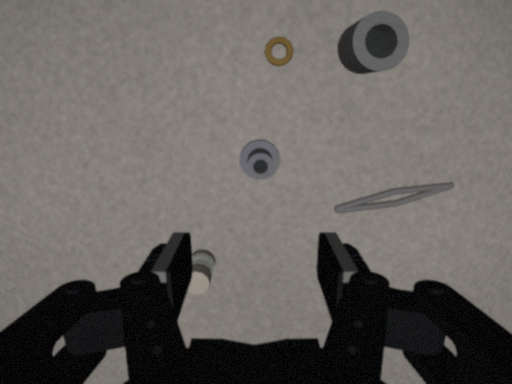

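The wrist view shows the small bush's rim at (261,166), against a predicted (260,166). Descending in two stages.

```bash
python3 -m jog '[[[8.5,5.5,30],[0.008,0.008,-0.021],0.3],[[0,0,40],[0,0,0],0.3],[[0,0,40],[0,0,0],0.3],[[0,0,0],[0,0,0],0.3]]'; python3 go.py 0.5526 0.3069 0.009
```

```text
clock: 2.9
eef_pos: [0.5627, 0.299, 0.0486]
ee_rot: [[-0.992, -0.128, 0.006], [-0.128, 0.992, -0.003], [-0.006, -0.004, -1.0]]
contact_force: [-1.8, -0.9, 0.1]
finger_gap: 0.649
t 2.9 pos [0.563 0.299 0.049] gap 55.2 F [-1.837 -0.878  0.084]
shift mm [ 9.234  9.312 39.474] in target axes [ 8.789  9.382 39.559] rot [-0.004  0.006 -0.023] j6 -76.89439154723165
```

```bash
python3 -m jog '[[[9,9,0],[-0.004,0.006,-0.023],0.3],[[0,0,0],[0,0,0],0.3],[[0,0,0],[0,0,0],0.3]]'; python3 go.py 0.5526 0.3069 0.009
```

```text
clock: 3.2
eef_pos: [0.5537, 0.309, 0.0527]
ee_rot: [[-0.989, -0.151, 0.004], [-0.151, 0.989, 0.003], [-0.004, 0.002, -1.0]]
contact_force: [-0.6, 0.2, -0.5]
finger_gap: 0.652
t 3.2 pos [0.554 0.309 0.053] gap 55.5 F [-0.582  0.238 -0.478]
shift mm [ 1.577 -2.033 43.73 ] in target axes [ 1.401 -1.937 43.74 ] rot [ 0.002  0.004 -0.001] j6 -77.38320503769393
```

```bash
python3 -m jog '[[[1.5,-2,20],[0.002,0.004,0],0.3],[[0,0,10],[0,0,0],0.3],[[0,0,0],[0,0,0],0.3],[[0,0,0],[0,0,0],0.3]]'; python3 go.py 0.5526 0.3069 0.009
```

```text
clock: 3.6
eef_pos: [0.558, 0.3103, 0.0309]
ee_rot: [[-0.988, -0.151, 0.014], [-0.151, 0.988, 0.006], [-0.015, 0.004, -1.0]]
contact_force: [-0.1, -0.3, -0.5]
finger_gap: 0.652
t 3.6 pos [0.558 0.31  0.031] gap 55.4 F [-0.143 -0.302 -0.535]
shift mm [ 6.217 -2.661 21.823] in target axes [ 5.889 -2.582 21.924] rot [ 0.004  0.015 -0.   ] j6 -77.39173170118076
```

```bash
python3 -m jog '[[[6,-2.5,8],[0.004,0.015,0],0.3],[[0,0,0],[0,0,0],0.3],[[0,0,0],[0,0,0],0.3]]'; python3 go.py 0.5526 0.3069 0.009
```

```text
clock: 3.9
eef_pos: [0.5537, 0.3074, 0.0246]
ee_rot: [[-0.989, -0.151, 0.003], [-0.151, 0.989, 0.0], [-0.003, 0.0, -1.0]]
contact_force: [-0.0, 0.8, 0.3]
finger_gap: 0.649
t 3.9 pos [0.554 0.307 0.025] gap 55.1 F [-0.044  0.763  0.31 ]
shift mm [ 1.243 -0.309 15.567] in target axes [ 1.203 -0.308 15.57 ] rot [ 0.     0.003 -0.   ] j6 -77.44927445136418
```

```bash
python3 -m jog '[[[1.2,0,9],[0,0.003,0],0.3],[[1,0,6],[0,0.003,0],0.3],[[0,0,0],[0,0,0],0.3]]'; python3 go.py 0.5526 0.3069 0.009
```

```text
clock: 4.2
eef_pos: [0.5514, 0.3069, 0.0084]
ee_rot: [[-0.989, -0.151, -0.004], [-0.151, 0.989, -0.0], [0.004, 0.0, -1.0]]
contact_force: [0.6, 0.8, 0.1]
finger_gap: 0.655
t 4.2 pos [0.551 0.307 0.008] gap 55.7 F [0.591 0.786 0.138]
shift mm [-1.133 -0.213 -0.56 ] in target axes [-1.135 -0.214 -0.556] rot [ 0.    -0.004 -0.001] j6 -77.49082836580399
```

```bash
python3 -m jog '[[[-1,0,-1.5],[0,-0.004,0],-0.2],[[0,0,0],[0,0,0],-1],[[0,0,0],[0,0,0],-1],[[0,0,0],[0,0,0],-1],[[0,0,0],[0,0,0],-1],[[0,0,0],[0,0,0],-1]]' 40; python3 go.py 0.5526 0.3069 0.12
```

```text
clock: 4.8
eef_pos: [0.5521, 0.307, 0.0094]
ee_rot: [[-0.989, -0.151, -0.001], [-0.151, 0.989, -0.0], [0.001, -0.0, -1.0]]
contact_force: [0.6, 0.3, -0.2]
finger_gap: 0.241
t 4.8 pos [0.552 0.307 0.009] gap 20.5 F [ 0.559  0.299 -0.189]
shift mm [  -0.376   -0.181 -110.558] in target axes [  -0.436   -0.17  -110.558] rot [-0.    -0.001 -0.001] j6 -77.44908564502275
```

```bash
python3 -m jog '[[[0,0,-10],[0,0,0],-1],[[0,0,-20],[0,0,0],-1],[[0,0,-25],[0,0,0],-1],[[0,0,-20],[0,0,0],-1],[[0,0,0],[0,0,0],-1],[[0,0,0],[0,0,0],-1]]'; python3 go.py 0.4781 -0.0452 0.10
python3 - <<'E'
from h import *
f=optics.grab_frame("wrist"); cv2.imwrite("pics/w2.png",f["color"])
E
```

```text
clock: 5.4
eef_pos: [0.5514, 0.3067, 0.0882]
ee_rot: [[-0.989, -0.151, -0.002], [-0.151, 0.989, -0.001], [0.002, -0.001, -1.0]]
contact_force: [-0.6, -1.3, -0.4]
finger_gap: 0.242
t 5.4 pos [0.551 0.307 0.088] gap 20.5 F [-0.563 -1.297 -0.359]
shift mm [ 125.564 -336.81   -11.385] in target axes [ 125.768 -336.718  -11.84 ] rot [-0.001 -0.002 -0.001] j6 -77.44748419086292
```

View pics/w2.png

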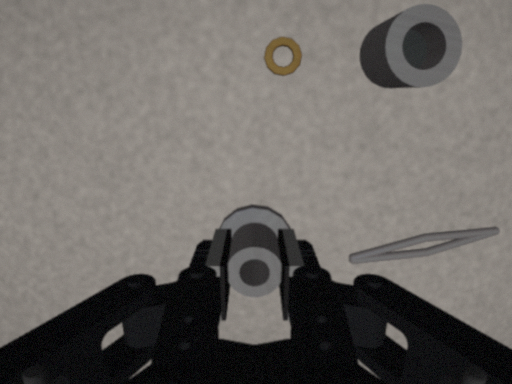

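The bush is held upright between the pads at (255,250). Carrying it to the near-end compartment.

```bash
python3 -m jog '[[[8,-20,0],[0,0,0],-1],[[15,-40,0],[0,0,0],-1],[[15,-40,0],[0,0,0],-1],[[15,-40,0],[0,0,0],-1],[[15,-40,0],[0,0,0],-1],[[15,-40,0],[0,0,0],-1],[[15,-40,0],[0,0,0],-1],[[12,-30,0],[0,0,0],-1],[[0,0,0],[0,0,0],-1],[[0,0,0],[0,0,0],-1]]'; python3 go.py 0.4781 -0.0452 0.06
```

```text
clock: 6.45
eef_pos: [0.4772, -0.0058, 0.0773]
ee_rot: [[-0.988, -0.154, -0.018], [-0.154, 0.988, 0.0], [0.017, 0.003, -1.0]]
contact_force: [-1.2, 0.0, -2.1]
finger_gap: 0.24
t 6.45 pos [ 0.477 -0.006  0.077] gap 20.4 F [-1.156  0.047 -2.054]
shift mm [  4.854 -39.101  17.298] in target axes [  5.072 -39.058  17.331] rot [ 0.003 -0.017  0.002] j6 -109.7338094968565
```

```bash
python3 -m jog '[[[2,-20,0],[0.003,-0.017,0],-1],[[2,-17,0],[0,0,0],-1],[[0,0,0],[0,0,0],-1],[[0,0,0],[0,0,0],-1]]'; python3 go.py 0.4781 -0.0452 0.06
python3 - <<'E'
from h import *
for n in("wrist","side"):
    f=optics.grab_frame(n); 
    c,s=np.cos(.1522),np.sin(.1522)
    for X in (-.117,-.0415):
        for Y in(-.038,.038):
            P=np.array([.5562+c*X-s*Y,-.0332+s*X+c*Y,.016])
            u=proj(f,P)[0]; 
            if abs(u).max()<600: cv2.circle(f["color"],tuple(int(round(a)) for a in u),2,(0,0,255),-1)
    cv2.imwrite(f"pics/{n}3.png",f["color"])
E
```

```text
clock: 6.85
eef_pos: [0.4782, -0.0394, 0.0749]
ee_rot: [[-0.987, -0.158, -0.004], [-0.158, 0.987, 0.003], [0.003, 0.004, -1.0]]
contact_force: [0.4, 0.4, -1.2]
finger_gap: 0.24
t 6.85 pos [ 0.478 -0.039  0.075] gap 20.4 F [ 0.424  0.414 -1.155]
shift mm [ 1.009 -5.806 14.854] in target axes [ 1.019 -5.758 14.872] rot [ 0.004 -0.003  0.007] j6 -114.30842521854608
```

View pics/wrist3.png

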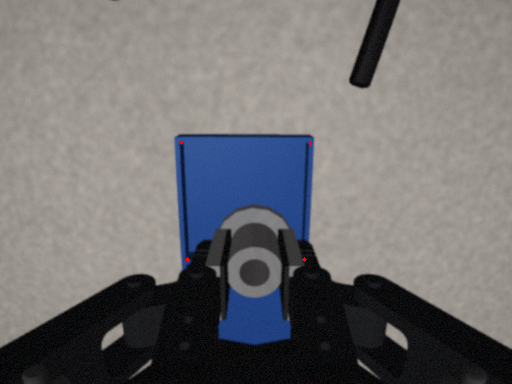

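View pics/side3.png

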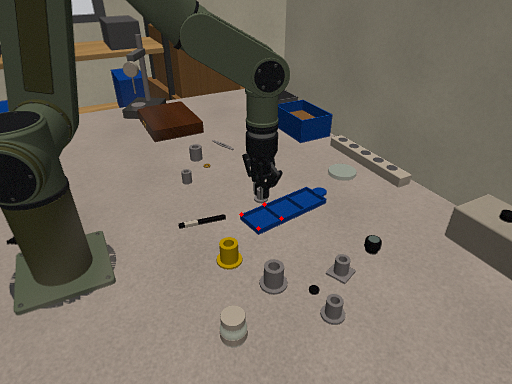

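The projected compartment corners, at (181,142) and (310,143) in the wrist view, sit on the inner wall edges, so the caddy pose is confirmed. Lowering.

```bash
python3 -m jog '[[[1,-6,10],[0.004,-0.003,0.007],-1],[[0,0,15],[0,0,0],-1],[[0,0,10],[0,0,0],-1],[[0,0,0],[0,0,0],-1],[[0,0,0],[0,0,0],-1]]'; python3 go.py 0.4781 -0.0452 0.0134
```

```text
clock: 7.45
eef_pos: [0.4781, -0.0433, 0.037]
ee_rot: [[-0.988, -0.156, -0.0], [-0.156, 0.988, -0.001], [0.0, -0.001, -1.0]]
contact_force: [1.0, 0.5, -0.4]
finger_gap: 0.241
t 7.45 pos [ 0.478 -0.043  0.037] gap 20.5 F [ 0.981  0.456 -0.373]
shift mm [ 0.303 -1.822 23.645] in target axes [ 0.303 -1.842 23.644] rot [-0.001 -0.     0.004] j6 -114.4076863047587
```

```bash
python3 -m jog '[[[0,-2,8],[0,0,0.004],-1],[[0,0,7],[0,0,0],-1],[[0,0,4],[0,0,0],-1],[[0,0,2],[0,0,0],-1],[[0,0,0],[0,0,0],-1]]'; python3 go.py 0.4781 -0.0452 0.0134
```

```text
clock: 7.95
eef_pos: [0.4794, -0.0458, 0.0151]
ee_rot: [[-0.988, -0.151, 0.002], [-0.151, 0.988, -0.001], [-0.001, -0.002, -1.0]]
contact_force: [0.2, 0.4, -1.3]
finger_gap: 0.242
t 7.95 pos [ 0.479 -0.046  0.015] gap 20.6 F [ 0.196  0.372 -1.269]
shift mm [1.147 0.791 1.661] in target axes [1.144 0.789 1.664] rot [-0.002  0.001 -0.   ] j6 -114.39163938984917
```

```bash
python3 -m jog '[[[0,0,1.5],[0,0,0],-1],[[0,0,0],[0,0,0],-1],[[0,0,0],[0,0,0],-1]]'; python3 go.py 0.4781 -0.0452 0.0134
```

```text
clock: 8.25
eef_pos: [0.4798, -0.0459, 0.0138]
ee_rot: [[-0.988, -0.151, 0.003], [-0.151, 0.988, -0.002], [-0.002, -0.002, -1.0]]
contact_force: [0.2, 0.1, -1.5]
finger_gap: 0.239
t 8.25 pos [ 0.48  -0.046  0.014] gap 20.3 F [ 0.229  0.135 -1.528]
shift mm [1.58  0.989 0.401] in target axes [1.579 0.989 0.407] rot [-0.002  0.002 -0.   ] j6 -114.39389109300464
```

```bash
python3 -m jog '[[[0,0,0.4],[0,0,0],-1],[[0,0,0],[0,0,0],-0.4],[[0,0,0],[0,0,0],-0.2],[[0,0,0],[0,0,0],-0.2],[[0,0,0],[0,0,0],-0.2]]'; python3 go.py 0.4781 -0.0452 0.0134
```

```text
clock: 8.75
eef_pos: [0.481, -0.0462, 0.0145]
ee_rot: [[-0.988, -0.151, 0.005], [-0.151, 0.988, -0.002], [-0.005, -0.003, -1.0]]
contact_force: [0.2, -0.4, 0.2]
finger_gap: 0.398
t 8.75 pos [ 0.481 -0.046  0.015] gap 33.9 F [ 0.162 -0.399  0.215]
shift mm [2.75  1.453 1.089] in target axes [2.745 1.45  1.106] rot [-0.003  0.005 -0.   ] j6 -114.39249521518535
```

```bash
python3 -m jog '[[[0,0,-8],[0,0,0],-0.2],[[0,0,-15],[0,0,0],-0.2],[[0,0,-30],[0,0,0],-0.2],[[0,0,-40],[0,0,0],0],[[0,0,-30],[0,0,0],0.4],[[0,0,0],[0,0,0],0.5],[[0,0,0],[0,0,0],0.5]]'; python3 go.py 0.4567 -0.3781 0.12
python3 - <<'E'
from h import *
for n in("wrist","top"):
    f=optics.grab_frame(n); cv2.imwrite(f"pics/{n}4.png",f["color"])
E
```

```text
clock: 9.45
eef_pos: [0.4798, -0.0458, 0.1443]
ee_rot: [[-0.988, -0.151, 0.005], [-0.151, 0.988, -0.002], [-0.004, -0.003, -1.0]]
contact_force: [-0.3, -0.2, 0.2]
finger_gap: 0.749
t 9.45 pos [ 0.48  -0.046  0.144] gap 63.6 F [-0.27  -0.226  0.181]
shift mm [  73.232 -324.931   24.98 ] in target axes [  73.24  -324.977   24.346] rot [-0.003  0.004 -0.   ] j6 -114.39749601518999
```

View pics/wrist4.png

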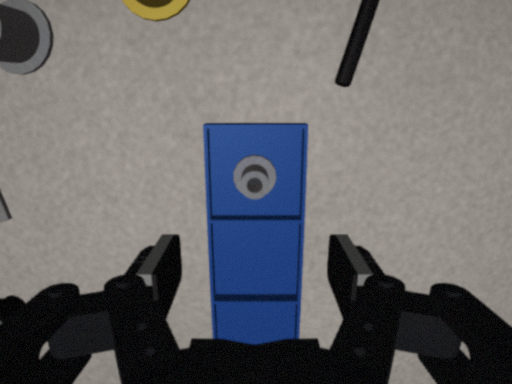

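The small bush stands upright, centred in its compartment, with its rim at (255,180). Next is the medium one.

```bash
python3 -m jog '[[[8,-38,0],[0,0.004,0],0.5],[[9,-40,0],[0,0,0],0.5],[[9,-40,0],[0,0,0],0.5],[[9,-40,0],[0,0,0],0.5],[[9,-40,0],[0,0,0],0.5],[[9,-40,0],[0,0,0],0.5],[[9,-40,0],[0,0,0],0.5],[[9,-40,0],[0,0,0],0.5],[[0,0,0],[0,0,0],0.5],[[0,0,0],[0,0,0],0.5]]'; python3 go.py 0.4567 -0.3781 0.08
python3 - <<'E'
from h import *
f=optics.grab_frame("wrist"); cv2.imwrite("pics/w5.png",f["color"]); print(proj(f,[.4567,-.3781,.042]))
E
```

```text
clock: 10.55
eef_pos: [0.4475, -0.3753, 0.1231]
ee_rot: [[-0.988, -0.154, -0.026], [-0.155, 0.988, 0.019], [0.023, 0.023, -0.999]]
contact_force: [-0.4, 1.0, 0.1]
finger_gap: 0.754
t 10.55 pos [ 0.447 -0.375  0.123] gap 64.1 F [-0.429  0.999  0.117]
shift mm [-9.636 -5.226 42.752] in target axes [-8.667 -4.2   43.071] rot [ 0.023 -0.023  0.003] j6 -147.02675576123013
[[245.9193088  209.94349984]]
```

View pics/w5.png

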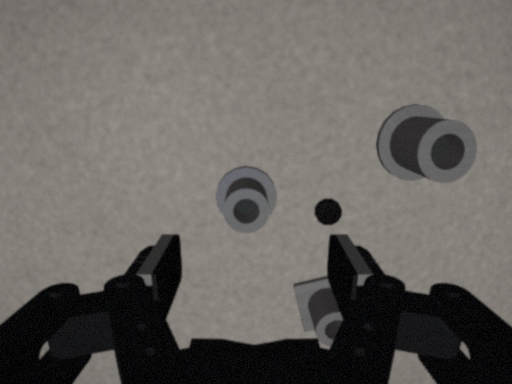

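The medium bush's rim is at (246,210), against a predicted (246,210). The black disc at (328,211) clears the finger. Descending.

```bash
python3 -m jog '[[[-9.5,-5,15],[0.023,-0.023,0.003],0.36],[[0,0,20],[0,0,0],0.36],[[0,0,10],[0,0,0],0.36],[[0,0,0],[0,0,0],0.36],[[0,0,0],[0,0,0],0.36]]'; python3 go.py 0.4567 -0.3781 0.012
```

```text
clock: 11.1
eef_pos: [0.4574, -0.3713, 0.0741]
ee_rot: [[-0.987, -0.158, -0.003], [-0.158, 0.987, 0.004], [0.002, 0.005, -1.0]]
contact_force: [-0.7, -0.2, 1.6]
finger_gap: 0.678
t 11.1 pos [ 0.457 -0.371  0.074] gap 57.6 F [-0.668 -0.209  1.627]
shift mm [ 1.614 -6.901 62.066] in target axes [ 1.718 -6.611 62.095] rot [ 0.005 -0.002  0.007] j6 -146.62845546153744
```

```bash
python3 -m jog '[[[1.5,-7,10],[0.005,-0.002,0.007],0.36],[[0,0,15],[0,0,0],0.36],[[0,0,0],[0,0,0],0.36],[[0,0,0],[0,0,0],0.36]]'; python3 go.py 0.4567 -0.3781 0.012
```

```text
clock: 11.5
eef_pos: [0.4582, -0.3796, 0.049]
ee_rot: [[-0.988, -0.152, 0.002], [-0.152, 0.988, -0.003], [-0.002, -0.004, -1.0]]
contact_force: [0.3, 0.2, 0.4]
finger_gap: 0.681
t 11.5 pos [ 0.458 -0.38   0.049] gap 57.9 F [0.341 0.224 0.436]
shift mm [ 1.314  1.871 36.981] in target axes [ 1.252  1.735 36.99 ] rot [-0.004  0.002 -0.   ] j6 -146.65215745120108
```

```bash
python3 -m jog '[[[1.3,1.9,15],[-0.004,0.002,0],0.36],[[0,0,12],[0,0,0],0.36],[[0,0,0],[0,0,0],0.36],[[0,0,0],[0,0,0],0.36]]'; python3 go.py 0.4567 -0.3781 0.012
```

```text
clock: 11.9
eef_pos: [0.4563, -0.3779, 0.0194]
ee_rot: [[-0.989, -0.151, -0.001], [-0.151, 0.989, 0.001], [0.001, 0.001, -1.0]]
contact_force: [0.2, 0.0, 0.8]
finger_gap: 0.677
t 11.9 pos [ 0.456 -0.378  0.019] gap 57.5 F [0.165 0.047 0.789]
shift mm [-0.38  -0.242  7.358] in target axes [-0.375 -0.234  7.359] rot [ 0.001 -0.001 -0.   ] j6 -146.69316950130198
```

```bash
python3 -m jog '[[[0,0,7],[0,0,0],0.36],[[0,0,0],[0,0,0],0.36],[[0,0,0],[0,0,0],0],[[0,0,0],[0,0,0],-1],[[0,0,0],[0,0,0],-1],[[0,0,0],[0,0,0],-1],[[0,0,0],[0,0,0],-1],[[0,0,0],[0,0,0],-1]]' 50; python3 go.py 0.4567 -0.3781 0.12
```

```text
clock: 12.7
eef_pos: [0.4565, -0.378, 0.0123]
ee_rot: [[-0.988, -0.151, -0.0], [-0.151, 0.988, 0.001], [0.0, 0.001, -1.0]]
contact_force: [-0.7, 0.3, -1.4]
finger_gap: 0.358
t 12.7 pos [ 0.457 -0.378  0.012] gap 30.4 F [-0.729  0.336 -1.4  ]
shift mm [  -0.114   -0.031 -107.693] in target axes [  -0.145   -0.096 -107.693] rot [ 0.001 -0.    -0.   ] j6 -146.693203113292
```

```bash
python3 -m jog '[[[0,0,-10],[0,0,0],-1],[[0,0,-20],[0,0,0],-1],[[0,0,-30],[0,0,0],-1],[[0,0,-30],[0,0,0],-1],[[0,0,-10],[0,0,0],-1],[[0,0,0],[0,0,0],-1],[[0,0,0],[0,0,0],-1]]'; python3 go.py 0.5562 -0.0332 0.10
```

```text
clock: 13.4
eef_pos: [0.4547, -0.376, 0.1148]
ee_rot: [[-0.988, -0.151, -0.005], [-0.151, 0.988, 0.005], [0.004, 0.006, -1.0]]
contact_force: [0.2, 0.0, -3.3]
finger_gap: 0.358
t 13.4 pos [ 0.455 -0.376  0.115] gap 30.4 F [ 0.182  0.041 -3.264]
shift mm [-152.239  323.443   16.115] in target axes [-152.306  323.473   14.825] rot [ 0.006 -0.004 -0.   ] j6 -146.6925153587498
```

```bash
python3 -m jog '[[[-10,20,0],[0.006,-0.004,0],-1],[[-18,38,0],[0,0,0],-1],[[-18,38,0],[0,0,0],-1],[[-18,38,0],[0,0,0],-1],[[-18,38,0],[0,0,0],-1],[[-18,38,0],[0,0,0],-1],[[-18,38,0],[0,0,0],-1],[[-18,38,0],[0,0,0],-1],[[0,0,0],[0,0,0],-1],[[0,0,0],[0,0,0],-1]]'; python3 go.py 0.5562 -0.0332 0.08
```

```text
clock: 14.4
eef_pos: [0.5385, -0.0584, 0.0969]
ee_rot: [[-0.989, -0.147, -0.026], [-0.147, 0.989, 0.012], [0.024, 0.015, -1.0]]
contact_force: [0.1, -0.0, -2.2]
finger_gap: 0.356
t 14.4 pos [ 0.539 -0.058  0.097] gap 30.3 F [ 0.055 -0.043 -2.158]
shift mm [-21.607  22.095  16.776] in target axes [-21.316  22.251  16.942] rot [ 0.015 -0.024 -0.005] j6 -114.06090476686578
```

```bash
python3 -m jog '[[[-21,22,0],[0.015,-0.024,-0.005],-1],[[0,0,5],[0,0,0],-1],[[0,0,0],[0,0,0],-1],[[0,0,0],[0,0,0],-1]]'; python3 go.py 0.5562 -0.0332 0.06
```

```text
clock: 14.8
eef_pos: [0.5528, -0.0364, 0.0873]
ee_rot: [[-0.989, -0.148, -0.007], [-0.148, 0.989, 0.0], [0.007, 0.001, -1.0]]
contact_force: [-0.6, -0.9, -2.4]
finger_gap: 0.358
t 14.8 pos [ 0.553 -0.036  0.087] gap 30.4 F [-0.553 -0.948 -2.376]
shift mm [-3.991  2.607 27.241] in target axes [-3.806  2.628 27.265] rot [ 0.001 -0.007 -0.004] j6 -111.13253964108331
```

```bash
python3 -m jog '[[[-4,2.6,10],[0,-0.007,-0.004],-1],[[0,0,20],[0,0,0],-1],[[0,0,10],[0,0,0],-1],[[0,0,0],[0,0,0],-1],[[0,0,0],[0,0,0],-1]]'; python3 go.py 0.5562 -0.0332 0.0163
```

```text
clock: 15.3
eef_pos: [0.5559, -0.0367, 0.0445]
ee_rot: [[-0.989, -0.146, -0.0], [-0.146, 0.989, 0.001], [0.0, 0.001, -1.0]]
contact_force: [-0.3, 0.0, -2.2]
finger_gap: 0.362
t 15.3 pos [ 0.556 -0.037  0.045] gap 30.7 F [-0.251  0.041 -2.185]
shift mm [-0.771  3.38  28.227] in target axes [-0.787  3.414 28.223] rot [ 0.001 -0.    -0.005] j6 -111.1777316048159
```

```bash
python3 -m jog '[[[-0.8,3.4,8],[0,0,-0.005],-1],[[0,0,8],[0,0,0],-1],[[0,0,6],[0,0,0],-1],[[0,0,2],[0,0,0],-1],[[0,0,0],[0,0,0],-1]]'; python3 go.py 0.5562 -0.0332 0.0163
```

```text
clock: 15.8
eef_pos: [0.5577, -0.0331, 0.0201]
ee_rot: [[-0.988, -0.152, 0.003], [-0.152, 0.988, 0.001], [-0.003, 0.0, -1.0]]
contact_force: [-0.1, -0.2, -1.9]
finger_gap: 0.36
t 15.8 pos [ 0.558 -0.033  0.02 ] gap 30.6 F [-0.144 -0.192 -1.921]
shift mm [1.515 0.09  3.756] in target axes [1.504 0.091 3.76 ] rot [0.    0.003 0.   ] j6 -111.10577487290318
```

```bash
python3 -m jog '[[[1,0,2],[0,0.003,0],-1],[[0,0,1.5],[0,0,0],-1],[[0,0,0],[0,0,0],-1],[[0,0,0],[0,0,0],-1]]'; python3 go.py 0.5562 -0.0332 0.0163
```

```text
clock: 16.2
eef_pos: [0.5572, -0.0333, 0.0168]
ee_rot: [[-0.988, -0.152, 0.001], [-0.152, 0.988, -0.0], [-0.001, -0.0, -1.0]]
contact_force: [0.4, -0.4, -2.2]
finger_gap: 0.356
t 16.2 pos [ 0.557 -0.033  0.017] gap 30.3 F [ 0.366 -0.354 -2.211]
shift mm [1.005 0.303 0.532] in target axes [1.005 0.303 0.533] rot [-0.     0.001  0.   ] j6 -111.06295852500304
```

```bash
python3 -m jog '[[[0,0,0.5],[0,0,0],-1],[[0,0,0],[0,0,0],-1],[[0,0,0],[0,0,0],-0.15],[[0,0,0],[0,0,0],0],[[0,0,0],[0,0,0],0],[[0,0,0],[0,0,0],0]]'; python3 go.py 0.5562 -0.0332 0.0163
```

```text
clock: 16.8
eef_pos: [0.5594, -0.0339, 0.0184]
ee_rot: [[-0.988, -0.152, 0.005], [-0.152, 0.988, -0.001], [-0.005, -0.002, -1.0]]
contact_force: [0.1, -0.5, -0.4]
finger_gap: 0.502
t 16.8 pos [ 0.559 -0.034  0.018] gap 42.7 F [ 0.055 -0.494 -0.397]
shift mm [3.118 1.17  2.119] in target axes [3.107 1.165 2.138] rot [-0.002  0.005  0.   ] j6 -111.06119850807531
```

```bash
python3 -m jog '[[[0,0,-8],[0,0,0],0],[[0,0,-15],[0,0,0],0],[[0,0,-30],[0,0,0],0],[[0,0,-40],[0,0,0],0.2],[[0,0,-30],[0,0,0],0.7],[[0,0,0],[0,0,0],0.7],[[0,0,0],[0,0,0],0.7]]'; python3 go.py 0.3937 -0.2543 0.12
python3 - <<'E'
from h import *
f=optics.grab_frame("wrist"); cv2.imwrite(f"pics/w6.png",f["color"])
E
```

```text
clock: 17.5
eef_pos: [0.5596, -0.0338, 0.1525]
ee_rot: [[-0.988, -0.152, 0.01], [-0.152, 0.988, -0.002], [-0.009, -0.003, -1.0]]
contact_force: [-0.7, 0.2, -0.7]
finger_gap: 0.848
t 17.5 pos [ 0.56  -0.034  0.152] gap 72.1 F [-0.734  0.229 -0.66 ]
shift mm [ 197.816 -192.564   31.304] in target axes [ 197.421 -192.774   32.483] rot [-0.003  0.009  0.001] j6 -111.06090807951942
```

View pics/w6.png

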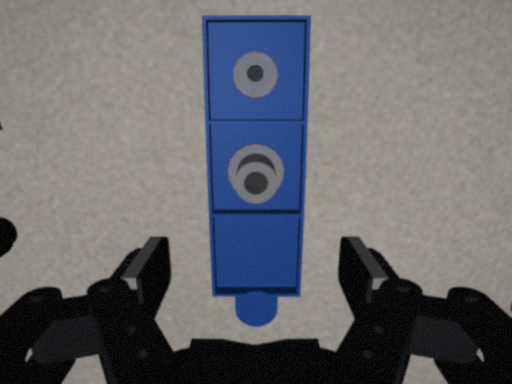

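The small bush is at (255,74) and the medium at (256,173), both upright and centred; the tab-side compartment is free. Next is the large one.

```bash
python3 -m jog '[[[20,-20,0],[0,0.009,0],0.6],[[31,-30,0],[0,0,0],0.6],[[31,-30,0],[0,0,0],0.6],[[31,-30,0],[0,0,0],0.6],[[31,-30,0],[0,0,0],0.6],[[31,-30,0],[0,0,0],0.6],[[22,-22,0],[0,0,0],0.6],[[0,0,0],[0,0,0],0.6],[[0,0,0],[0,0,0],0.6]]'; python3 go.py 0.3937 -0.2543 0.10
python3 - <<'E'
from h import *
f=optics.grab_frame("wrist"); cv2.imwrite("pics/w7.png",f["color"]); print(proj(f,[.3937,-.2543,.052]))
E
```

```text
clock: 18.45
eef_pos: [0.3831, -0.2563, 0.1428]
ee_rot: [[-0.988, -0.155, -0.014], [-0.155, 0.988, 0.008], [0.012, 0.01, -1.0]]
contact_force: [0.2, 0.5, 0.2]
finger_gap: 0.799
t 18.45 pos [ 0.383 -0.256  0.143] gap 67.9 F [0.161 0.473 0.219]
shift mm [-11.283  -0.132  42.695] in target axes [-10.758   0.331  42.829] rot [ 0.01  -0.012  0.003] j6 -143.2286408303622
[[253.94130597 207.19891098]]
```

View pics/w7.png

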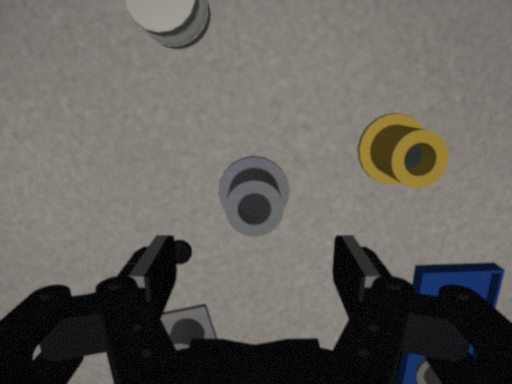

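The large bush's rim is at (254,208), against a predicted (254,207). It's the steel one; the yellow one is at (410,150) and well clear. Descending.

```bash
python3 -m jog '[[[-11,0,15],[0.01,-0.012,0.003],0.6],[[0,0,25],[0,0,0],0.6],[[0,0,10],[0,0,0],0.6],[[0,0,0],[0,0,0],0.6],[[0,0,0],[0,0,0],0.6]]'; python3 go.py 0.3937 -0.2543 0.018
```

```text
clock: 19.0
eef_pos: [0.397, -0.2496, 0.0905]
ee_rot: [[-0.987, -0.16, -0.001], [-0.16, 0.987, 0.002], [0.0, 0.002, -1.0]]
contact_force: [0.2, -0.2, 1.0]
finger_gap: 0.8
t 19.0 pos [ 0.397 -0.25   0.09 ] gap 68.0 F [ 0.156 -0.236  1.011]
shift mm [ 3.959 -4.223 72.485] in target axes [ 3.949 -4.126 72.491] rot [ 0.002 -0.     0.009] j6 -142.04120307825312
```

```bash
python3 -m jog '[[[4,-4.2,10],[0.002,0,0.009],0.6],[[0,0,12],[0,0,0],0.6],[[0,0,0],[0,0,0],0.6],[[0,0,0],[0,0,0],0.6]]'; python3 go.py 0.3937 -0.2543 0.018
```

```text
clock: 19.4
eef_pos: [0.395, -0.2557, 0.0687]
ee_rot: [[-0.988, -0.151, 0.003], [-0.151, 0.988, -0.003], [-0.002, -0.004, -1.0]]
contact_force: [-0.5, 0.9, 0.7]
finger_gap: 0.803
t 19.4 pos [ 0.395 -0.256  0.069] gap 68.2 F [-0.477  0.852  0.723]
shift mm [ 1.148  1.759 50.684] in target axes [ 1.042  1.578 50.693] rot [-0.004  0.002 -0.   ] j6 -142.1460826712165
```

```bash
python3 -m jog '[[[1,1.7,15],[-0.004,0.002,0],0.6],[[0,0,18],[0,0,0],0.6],[[0,0,7],[0,0,0],0.6],[[0,0,0],[0,0,0],0.6],[[0,0,0],[0,0,0],0.6]]'; python3 go.py 0.3937 -0.2543 0.018
```

```text
clock: 19.9
eef_pos: [0.3953, -0.2562, 0.0296]
ee_rot: [[-0.989, -0.15, 0.003], [-0.15, 0.989, -0.003], [-0.003, -0.003, -1.0]]
contact_force: [0.1, 0.5, 0.9]
finger_gap: 0.793
t 19.9 pos [ 0.395 -0.256  0.03 ] gap 67.4 F [0.063 0.483 0.887]
shift mm [ 1.32   2.16  11.614] in target axes [ 1.284  2.127 11.624] rot [-0.003  0.003 -0.001] j6 -142.18539056823397
```

```bash
python3 -m jog '[[[1.2,2,11],[-0.003,0.003,0],0.6],[[0,0,0],[0,0,0],0.6],[[0,0,0],[0,0,0],0.2],[[0,0,0],[0,0,0],-1],[[0,0,0],[0,0,0],-1],[[0,0,0],[0,0,0],-1],[[0,0,0],[0,0,0],-1],[[0,0,0],[0,0,0],-1]]' 60; python3 go.py 0.3937 -0.2543 0.12
```

```text
clock: 20.7
eef_pos: [0.395, -0.2552, 0.0198]
ee_rot: [[-0.989, -0.15, 0.002], [-0.15, 0.989, -0.002], [-0.002, -0.002, -1.0]]
contact_force: [-0.4, 0.4, -1.1]
finger_gap: 0.474
t 20.7 pos [ 0.395 -0.255  0.02 ] gap 40.3 F [-0.431  0.438 -1.103]
shift mm [   0.924    0.886 -100.242] in target axes [   1.123    1.115 -100.237] rot [-0.002  0.002 -0.001] j6 -142.09601824735302
```

```bash
python3 -m jog '[[[0,0,-10],[0,0,0],-1],[[0,0,-20],[0,0,0],-1],[[0,0,-30],[0,0,0],-1],[[0,0,-30],[0,0,0],-1],[[0,0,-10],[0,0,0],-1],[[0,0,0],[0,0,0],-1],[[0,0,0],[0,0,0],-1]]'; python3 go.py 0.6343 -0.0212 0.11
```

```text
clock: 21.4
eef_pos: [0.3906, -0.2513, 0.1205]
ee_rot: [[-0.989, -0.15, -0.006], [-0.15, 0.989, 0.006], [0.005, 0.007, -1.0]]
contact_force: [0.1, -0.0, -3.4]
finger_gap: 0.474
t 21.4 pos [ 0.391 -0.251  0.121] gap 40.3 F [ 0.13  -0.036 -3.421]
shift mm [-275.542  190.772   10.348] in target axes [-275.728  190.495   10.515] rot [ 0.007 -0.005 -0.001] j6 -142.0947790805292
```

```bash
python3 -m jog '[[[-18,12,0],[0.007,-0.005,0],-1],[[-33,22,0],[0,0,0],-1],[[-33,22,0],[0,0,0],-1],[[-33,22,0],[0,0,0],-1],[[-33,22,0],[0,0,0],-1],[[-33,22,0],[0,0,0],-1],[[-33,22,0],[0,0,0],-1],[[-25,18,0],[0,0,0],-1],[[0,0,0],[0,0,0],-1],[[0,0,0],[0,0,0],-1]]'; python3 go.py 0.6343 -0.0212 0.09
```

```text
clock: 22.4
eef_pos: [0.5998, -0.0433, 0.0961]
ee_rot: [[-0.989, -0.146, -0.034], [-0.147, 0.989, 0.012], [0.032, 0.016, -0.999]]
contact_force: [-0.1, -0.6, -3.5]
finger_gap: 0.474
t 22.4 pos [ 0.6   -0.043  0.096] gap 40.3 F [-0.15  -0.615 -3.492]
shift mm [-37.57   16.663   5.137] in target axes [-37.476  16.561   6.07 ] rot [ 0.017 -0.032 -0.005] j6 -111.00057764502026
```

```bash
python3 -m jog '[[[-20,10,0],[0.017,-0.032,-0.005],-1],[[-16,7,0],[0,0,0],-1],[[0,0,0],[0,0,0],-1],[[0,0,0],[0,0,0],-1]]'; python3 go.py 0.6343 -0.0212 0.06
```

```text
clock: 22.8
eef_pos: [0.6261, -0.0233, 0.0883]
ee_rot: [[-0.989, -0.148, -0.014], [-0.148, 0.989, 0.0], [0.014, 0.002, -1.0]]
contact_force: [-0.7, 0.8, -5.1]
finger_gap: 0.476
t 22.8 pos [ 0.626 -0.023  0.088] gap 40.5 F [-0.724  0.848 -5.098]
shift mm [-8.777  0.789 28.202] in target axes [-8.382  0.817 28.321] rot [ 0.002 -0.014 -0.004] j6 -108.4136505193159
```

```bash
python3 -m jog '[[[-8.5,1,0],[0,-0.014,-0.004],-1],[[0,0,0],[0,0,0],-1],[[0,0,15],[0,0,0],-1],[[0,0,0],[0,0,0],-1],[[0,0,0],[0,0,0],-1]]'; python3 go.py 0.6343 -0.0212 0.0238
```

```text
clock: 23.3
eef_pos: [0.6317, -0.0238, 0.0705]
ee_rot: [[-0.989, -0.148, -0.004], [-0.148, 0.989, 0.002], [0.003, 0.003, -1.0]]
contact_force: [0.2, 0.6, -3.8]
finger_gap: 0.476
t 23.3 pos [ 0.632 -0.024  0.07 ] gap 40.5 F [ 0.211  0.569 -3.823]
shift mm [-3.121  2.032 46.653] in target axes [-2.975  2.144 46.657] rot [ 0.003 -0.003 -0.003] j6 -108.61122814763985
```

```bash
python3 -m jog '[[[-3,2,8],[0.003,-0.003,-0.003],-1],[[0,0,10],[0,0,0],-1],[[0,0,8],[0,0,0],-1],[[0,0,0],[0,0,0],-1],[[0,0,0],[0,0,0],-1]]'; python3 go.py 0.6343 -0.0212 0.0238
python3 - <<'E'
from h import *
for n in("wrist","side"):
    f=optics.grab_frame(n); cv2.imwrite(f"pics/{n}8.png",f["color"] if n=="wrist" else cv2.resize(f["color"][150:250,210:350],None,fx=5,fy=5))
E
```

```text
clock: 23.8
eef_pos: [0.6338, -0.0208, 0.0412]
ee_rot: [[-0.988, -0.152, -0.002], [-0.152, 0.988, -0.0], [0.002, -0.0, -1.0]]
contact_force: [0.9, 0.1, -3.7]
finger_gap: 0.472
t 23.8 pos [ 0.634 -0.021  0.041] gap 40.1 F [ 0.937  0.137 -3.675]
shift mm [-0.44  -0.46  17.404] in target axes [-0.41  -0.461 17.405] rot [-0.    -0.002  0.   ] j6 -108.40366965993806
```

View pics/side8.png

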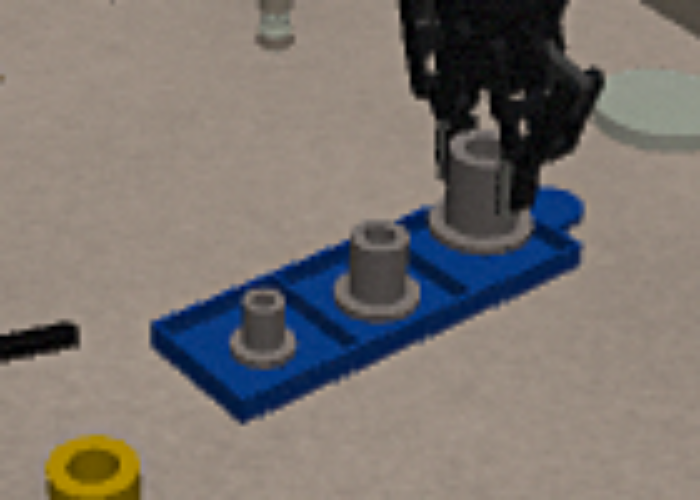

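The side crop shows the large bush held upright above the tab compartment, with its flange at (480,230). The other two stand well. Lowering.

```bash
python3 -m jog '[[[-0.5,0,6],[0,-0.002,0],-1],[[0,0,5],[0,0,0],-1],[[0,0,3],[0,0,0],-1],[[0,0,0],[0,0,0],-1],[[0,0,0],[0,0,0],-1]]'; python3 go.py 0.6343 -0.0212 0.0238
```

```text
clock: 24.4
eef_pos: [0.6353, -0.021, 0.0273]
ee_rot: [[-0.988, -0.152, 0.003], [-0.152, 0.988, -0.0], [-0.003, -0.001, -1.0]]
contact_force: [-0.2, 0.1, -4.6]
finger_gap: 0.47
t 24.4 pos [ 0.635 -0.021  0.027] gap 40.0 F [-0.193  0.064 -4.635]
shift mm [ 1.003 -0.021  3.532] in target axes [ 0.993 -0.024  3.534] rot [-0.001  0.003  0.   ] j6 -108.42850596135776
```

```bash
python3 -m jog '[[[1,0,2],[0,0.003,0],-1],[[0,0,1.5],[0,0,0],-1],[[0,0,0],[0,0,0],-1],[[0,0,0],[0,0,0],-1]]'; python3 go.py 0.6343 -0.0212 0.0238
```

```text
clock: 24.8
eef_pos: [0.6345, -0.0213, 0.0239]
ee_rot: [[-0.988, -0.152, 0.0], [-0.152, 0.988, -0.001], [-0.0, -0.001, -1.0]]
contact_force: [0.6, 0.3, -4.7]
finger_gap: 0.478
t 24.8 pos [ 0.635 -0.021  0.024] gap 40.6 F [ 0.65   0.269 -4.691]
shift mm [0.231 0.117 0.132] in target axes [0.231 0.117 0.132] rot [-0.001  0.     0.   ] j6 -108.39550392976756
```

```bash
python3 -m jog '[[[0,0,0.8],[0,0,0],-1],[[0,0,0],[0,0,0],-1],[[0,0,0],[0,0,0],-1]]'; python3 go.py 0.6343 -0.0212 0.0238
```

```text
clock: 25.1
eef_pos: [0.635, -0.0213, 0.0241]
ee_rot: [[-0.988, -0.152, 0.001], [-0.152, 0.988, -0.001], [-0.001, -0.001, -1.0]]
contact_force: [-0.1, -0.4, -3.0]
finger_gap: 0.473
t 25.1 pos [ 0.635 -0.021  0.024] gap 40.2 F [-0.113 -0.355 -3.006]
shift mm [0.641 0.212 0.259] in target axes [0.641 0.212 0.26 ] rot [-0.001  0.001  0.   ] j6 -108.39613721667918
```

Load is starting to come off onto the floor, so I'll release gently.

```bash
python3 -m jog '[[[0,0,0.5],[0,0,0],-1],[[0,0,0],[0,0,0],-1],[[0,0,0],[0,0,0],0.1],[[0,0,0],[0,0,0],0.25],[[0,0,0],[0,0,0],0.25],[[0,0,0],[0,0,0],0.25]]'; python3 go.py 0.6343 -0.0212 0.0238
```

```text
clock: 25.7
eef_pos: [0.6379, -0.0218, 0.0264]
ee_rot: [[-0.988, -0.152, 0.007], [-0.152, 0.988, -0.002], [-0.007, -0.003, -1.0]]
contact_force: [-0.4, -0.6, 0.3]
finger_gap: 0.624
t 25.7 pos [ 0.638 -0.022  0.026] gap 53.0 F [-0.374 -0.555  0.321]
shift mm [3.526 1.153 2.533] in target axes [3.509 1.144 2.562] rot [-0.003  0.007  0.   ] j6 -108.39404906681177
```

```bash
python3 -m jog '[[[0,0,-8],[0,0,0],0.25],[[0,0,-15],[0,0,0],0.25],[[0,0,-30],[0,0,0],0.25],[[0,0,-40],[0,0,0],0.25],[[0,0,-40],[0,0,0],0.25],[[0,0,-30],[0,0,0],0.25],[[0,50,-10],[0,0,0],0.25],[[0,50,0],[0,0,0],0.25],[[0,50,0],[0,0,0],0.25],[[0,40,0],[0,0,0],0.25]]'; python3 -m jog '[[[0,45,0],[0,0,0],0.25],[[0,45,0],[0,0,0],0.25],[[0,0,0],[0,0,0],0.25],[[0,0,0],[0,0,0],0.25]]'
cat > fin.py <<'E'
from h import *
np.set_printoptions(precision=1,suppress=True)
F={n:optics.grab_frame(n) for n in("top","side")}
c,s=np.cos(.1522),np.sin(.1522)
for t in("large","medium","small"):
  for n in F:
    for d in optics.find_in(n,"bush_"+t)[:3]:
      w=toW(F[n],d["position"])-[.5562,-.0332,0]; print(t,n,round(d["confidence"],2),np.array([c*w[0]+s*w[1],-s*w[0]+c*w[1],w[2]])*1000)
cv2.imwrite("pics/ft.png",cv2.resize(F["top"]["color"][95:275,90:450],None,fx=2.2,fy=2.2,interpolation=cv2.INTER_CUBIC))
cv2.imwrite("pics/fc.png",cv2.resize(F["top"]["color"][100:225,240:320],None,fx=4.5,fy=4.5,interpolation=cv2.INTER_CUBIC))
cv2.imwrite("pics/fs.png",cv2.resize(F["side"]["color"][160:240,220:340],None,fx=6,fy=6,interpolation=cv2.INTER_CUBIC))
cv2.imwrite("pics/fside.png",F["side"]["color"])
E
python3 fin.py; python3 go.py .6 0 .2
```

```text
clock: 26.7
eef_pos: [0.6131, 0.1634, 0.2212]
ee_rot: [[-0.99, -0.139, 0.027], [-0.139, 0.99, -0.003], [-0.026, -0.007, -1.0]]
contact_force: [0.8, 0.2, 0.0]
finger_gap: 0.626
clock: 27.1
eef_pos: [0.5989, 0.2626, 0.2286]
ee_rot: [[-0.988, -0.147, 0.036], [-0.147, 0.989, 0.001], [-0.036, -0.004, -0.999]]
contact_force: [-0.5, 0.2, 0.2]
finger_gap: 0.625
large top 0.87 [-224.5  -74.3   31.5]
large top 0.84 [70.1  3.9 32.6]
large side 0.55 [ 67.7 -17.2  32.4]
medium top 0.87 [-2.4  2.  20.3]
medium side 0.57 [-11.3 -11.1  25.8]
small top 0.61 [-75.7  -0.7   8.5]
small side 0.65 [-79.7 -11.6  17.2]
t 27.5 pos [0.599 0.26  0.227] gap 53.3 F [-0.405  0.434  0.471]
shift mm [  37.501 -257.734   26.717] in target axes [  38.772 -257.523   26.929] rot [-0.004  0.033 -0.008] j6 -82.01280608326468
```

View pics/fc.png

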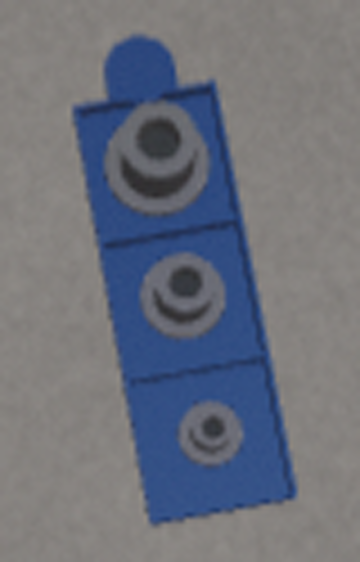

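View pics/fs.png

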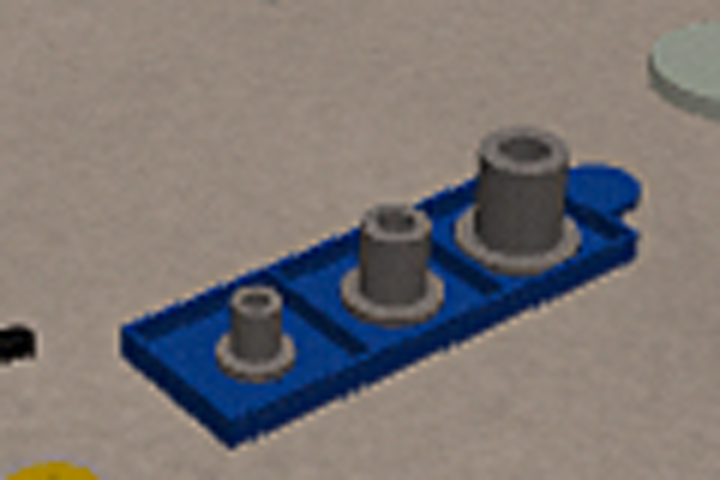

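View pics/fside.png

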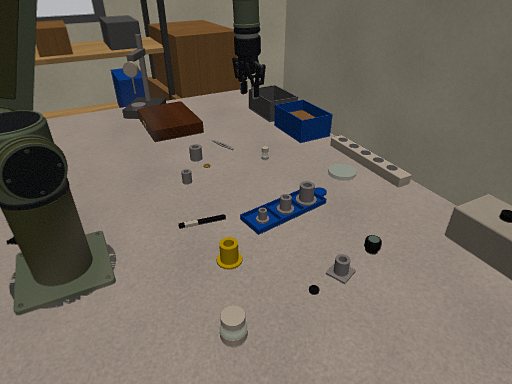

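The top crop shows the large, medium and small rims at (160,140), (185,281) and (212,428) in that order from the tab, and the side crop shows all three upright. One triangulation check of the rims, then I'll hand in.

```bash
python3 - <<'E'
from h import *
np.set_printoptions(precision=1,suppress=True)
F={n:optics.grab_frame(n) for n in("top","side")}
c,s=np.cos(.1522),np.sin(.1522)
for k,a,b in(("L",(160,140),(523,149)),("M",(185,281),(396,219)),("S",(212,428),(257,299))):
    a=((a[0]+.5)/4.5-.5+240,(a[1]+.5)/4.5-.5+100); b=((b[0]+.5)/6-.5+220,(b[1]+.5)/6-.5+160)
    p,e=tri(F["top"],a,F["side"],b); w=p-[.5562,-.0332,0]
    print(k,np.array([c*w[0]+s*w[1],-s*w[0]+c*w[1],w[2]])*1000,"gap",e*1000)
from plant import ticket
print(ticket.close_job())
E
```

```text
L [78.8 -0.8 56. ] gap 0.45504376724588946
M [ 2.3 -0.5 46.4] gap 0.8190063611362263
S [-77.   -0.9  35.5] gap 1.7940384093765571
the job is handed in; nothing more can be done
None
```

The three round-flanged bushes are standing in the caddy, with the large one next to the pull tab, the medium in the centre and the small at the far end. I handed the job in at about 28 s of the 80 s allowed; it reported no verdict.

| Bush | Last measured caddy x, y (mm) | Target x, y (mm) | Rim height (mm) | Expected height on the floor (mm) |
|---|---|---|---|---|
| Large | 78.8, -0.8 | 79, 0 | 56.0 | 56 |
| Medium | 2.3, -0.5 | 0, 0 | 46.4 | 46 |
| Small | -77.0, -0.9 | -79, 0 | 35.5 | 36 |

- **Placing:** each bush was lowered to floor height before the jaws opened. In the last pictures all three stand upright and the gripper is clear of them.
- **Look-alikes:** in the final side picture, the sleeves, the square-flanged bush and the yellow bush look to be where they started. I checked this by eye, not by measurement.
- **Disagreements:** the networks' last side-view readings were up to 17 mm off sideways from the triangulated positions, because they report the visible face and not the axis. They also reported the yellow look-alike as `bush_large`, which I ignored.

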